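# Bleed the degassing chamber, break its lid free and hold it ajar

### The arm

A 7-joint arm with a two-finger parallel gripper is mounted at the origin on a cart in front of the work surface, level with it; the furniture and walls round the work are solid. World frame = base frame: x ahead of the robot, y to its left, z up, the work surface at z = 0. Lengths are in m, angles in rad, forces in N, time in s.
With the tool pointing down it reaches from about 0.4 to 0.85 m from the base axis. Payload 4.5 kg.
Tool frame: the origin (TCP) lies on the centre line of the jaws, within the pads' length; the fingertips stand r.tip_extent ahead of it and the grasp point (between the pads) is the TCP (r.tip_extent is the distance from the TCP to the fingertips, in m); z points along the fingers, y is the line along which they close (so a half turn about z gives the same grasp; the last joint's range is limited). The gripper opens to 88 mm and grips with 3 to 60 N. Pads are 18 mm wide; open, the fingers measure 123 mm over their backs; the gripper's body (75 mm by 187 mm) begins 45 mm behind the grasp point.
Start: joints at [1.38, 0.689, -0.195, 1.565, 0.157, 0.902, -0.215], TCP at [0.139, -0.609, 0.258] pointing down, gripper open.
Joint ranges: [-3.01, 3.01], [-0.46, 2.08], [-1.47, 1.51], [0.13, 2.56], [-1, 4.14], [0.04, 2.09], [-2.66, 2.66]. Speed limits (rad/s): [2.57, 2.57, 3.14, 3.14, 3.14, 3.14, 3.14].

### API

Orientations are given as a unit quaternion [x, y, z, w].
In Python, from plant import sensors, vision, finish_job, r gives the robot as it stands. The module is installed in compiled form; this text tells all that it offers.
- The arm moves only by the tool step_arm, never from a script. Its argument "steps" is a list of rows, each a list of 2 entries, a list of its own where there are three numbers: the shift along the tool's x, y, z in cm, then the turn, a rotation vector about the tool's x, y, z in degrees. A call has 1 to 12 rows; each row shifts and turns the commanded pose from where the row before left it, along the tool's axes as they then stand; what a row does not reach is not made up. A row lasts 1/8 s, in which the tool goes at most 62.5 mm and 10.7 degrees, less where a joint would pass 70% of its speed; a pose out of reach is approached as far as the arm can. A call with a gripper value outside its range is refused whole. "claw" is the opening, from -1 (shut) to 1 (fully open), set as the call begins (left out, the last holds). The fingers move at their own pace and stop on an object; "grip_force" is the grip in N (left out, the last holds). Time passes only in rows, so rows that do not move let the fingers close. It gives the time, the measured TCP pose, the force, the opening and the grip force at its end, in the units of the state.
- sensors.get_state(): the state, without advancing time (a new reading comes with each control period).
- vision.snapshot(name): name is "scene" or "side" or "wrist"; returns a dict with "img" (400x640x3 uint8, red, green, blue), "fx", "fy", "cx", "cy" (pixels), "position" and "rotation" of the camera in the world. Camera axes: x right, y down, z forward; pixel columns grow to the right and rows downward; lengths in m; the calibration is good to about 2 mm. A picture is of the moment at which its call begins. There is no depth.
- finish_job(): hands the job in; it is judged then, once.
The state is a dict: "clock": time; "q": joint angles; "qd": joint speeds; "joint_torque": joint torques, N m; "tool_pos": TCP position; "eef_rot": TCP orientation; "contact_force": force on the tool from outside, world axes, zero at the start; "moment": the same for the moment, N m; "opening": opening from 0.0 (shut) to 1.0 (fully open); "finger_force": force on a finger pad.
Only numpy, scipy, OpenCV 4.12 (cv2) and the standard library are available. Lean on these libraries where they do the work, as an engineer would, in place of code of your own. Each camera call takes 0.05 s, during which the arm holds its last target. There are 200 camera calls.

### The job

The couplings in the degassing chamber are ready to be aired. First turn the bleed dial clockwise until its pointer stands at the one long mark of its scale; then pull the chamber's lid free of its sticky seal by the bar handle, without throwing it wide open, and hold it ajar with its front edge about 30 mm above the rim. Finish while still holding the lid there; leave the dial at the mark and the other things on the bench where they are.

Things in the scene. Friction and masses are not known exactly. Their poses are not given: they have to be found in the camera images.
- station: degassing station fixed to the bench: grey base plate 160 x 270 x 12 mm (x, y, z) that carries a steel chamber and a bleed valve. Origin: centre of the plate's underside; x points away from the robot at yaw 0, y to its left, z up. The chamber, 150 x 140 mm, is centred at y = +60 mm; its rim is 80 mm and its shut lid's top 94 mm above the bench. The valve, a dark block 64 mm square, is centred at y = -85 mm, its dial plate 57 mm above the bench
- dial_grip (a point): point on the dial's vertical axis at the height to grip, 79 mm above the bench. The dial is a black bar knob: bar 36 mm long, 12 mm wide, standing from 63 to 91 mm above the bench over a disc of 38 mm diameter. Its frame's x axis runs along the bar to the end with the pointer (a small black tongue over the dial plate, reaching 26 mm from the axis, and a white line on top of that half of the bar), z up; pinch the bar across its 12 mm width
- dial (a joint): angle of the dial, rad: 0 at the first mark of the scale, growing clockwise seen from above, stops at 0 and 2.79; a mark each 20 degrees; the long mark is at 80 degrees = 1.396 rad; begins between 0 and 0.6. Stiff (0.06 N m), stays where it is left. At 0 the pointer stands 130 degrees anticlockwise (from above) from the station's x axis
- long_mark (a point): middle of the long mark on the dial plate (13 mm long, 3.5 mm wide; the others are 5 mm long), 27 mm from the dial's axis, 57 mm above the bench
- lid_handle (a point): centre of the lid's bar handle, a dark steel round bar of 12 mm diameter, 80 mm between its two legs, along the station's y axis (parallel to the hinge); 129 mm above the bench with the lid shut, 35 mm above the lid's top, 115 mm horizontally and 47 mm vertically from the hinge axis
- lid_hinge (a point): middle of the lid's hinge axis, at the far rim of the chamber, 82 mm above the bench; the axis runs along the station's y
- lid_front (a point): middle of the lower front edge of the lid, 153 mm from the hinge axis, 82 mm above the bench with the lid shut
- lid (a joint): opening angle of the lid, rad: 0 shut, grows as the front edge rises, at most 1.2; front edge 30 mm up is 0.2 rad. The seal sticks: an upward pull of about 15 to 20 N at the handle is needed until the front edge has risen about 4 mm, then it lets go at once and for good, and only the lid's weight (about 2 to 4 N at the handle) remains; released, the lid falls shut
- plug_gauge: bystander: dark round plug gauge, 99 mm long, 22 mm diameter, lying beside the station's left side; origin under its centre
- sleeve_2: bystander: grey steel sleeve, 34 mm diameter, 41 mm high, standing right of the station; origin under its centre
- mallet: bystander: soft-face mallet with a wooden handle, 196 mm long, head 94 mm, lying at the left end of the bench; origin under its centre
- paste_tin: bystander: paste tin, 70 mm diameter, 55 mm high, behind the station; origin under its centre

How it is judged:
By the outcome, as a careful person would: the job done as asked, in the order asked, and still so for the second after the job is handed in, while the arm keeps its last pose, push and grip.
It also fails if it takes over 48 s, if anything falls off the work surface, if the arm or the gripper's body presses on something with over 40 N, if the wrist force passes 120 N, or if a joint passes its speed limit or range.

## Working session

There is one attempt and no reset: what is moved stays moved. The work goes in short steps, Python scripts to look and compute and a tool call to move; the robot and the scene stay as the last step left them, time stands still between calls to the robot, and variables do not carry over. Pictures are saved under pics/ and viewed, at most 10 in all, crops included, and the job is handed in when it is done.

Besides the shell and the picture viewer there is one more tool, called after "Call:" as a command line: name --argument value ..., lists and objects as JSON in quotes. step_arm: Moves the arm, as the interface text tells. Its arguments: {"type":"object","properties":{"steps":{"type":"array"},"claw":{"type":"number"},"grip_force":{"type":"number"}},"required":["steps"]}

```bash
mkdir -p pics
cat > h.py <<'E'
import numpy as np, cv2
from scipy.spatial.transform import Rotation as R
from plant import sensors, vision, finish_job, r
def snap(n, f=None):
    s=vision.snapshot(n)
    if f: cv2.imwrite('pics/'+f, s['img'][:,:,::-1])
    return s
def ray(s,u,v,z):
    d=np.array(s['rotation'])@np.array([(u-s['cx'])/s['fx'],(v-s['cy'])/s['fy'],1.])
    p=np.array(s['position']); return p+d*(z-p[2])/d[2]
def proj(s,P):
    c=np.array(s['rotation']).T@(np.array(P)-np.array(s['position']))
    return c[0]/c[2]*s['fx']+s['cx'], c[1]/c[2]*s['fy']+s['cy']
E
python3 - <<'E'
from h import *
for n in('scene','side'):
    s=snap(n,n+'0.png'); print(n,s['fx'],s['position'],np.round(s['rotation'],3).tolist())
st=sensors.get_state(); print(st['tool_pos'],st['eef_rot'],r.tip_extent, R.from_quat(st['eef_rot']).as_matrix().round(3).tolist(),st['clock'])
E
```

```text
scene 406.1184199158462 [0.59493512 0.5921833  1.18399552] [0.019, 0.971, -0.24, -0.012]
side 444.255819451771 [ 0.26574534 -0.87258717  0.93236492] [0.895, -0.158, 0.068, -0.411]
[ 0.13916868 -0.60877717  0.25701235] [ 9.93686488e-01  1.12189680e-01 -1.35971862e-04 -7.87481991e-04] 0.019 [[0.975, 0.223, -0.0], [0.223, -0.975, 0.002], [-0.0, -0.002, -1.0]] 0.1
```

```bash
sed -i "s/np.array(s\['rotation'\])/R.from_quat(s['rotation']).as_matrix()/" h.py; cat h.py | grep from_quat
```

```text
d=R.from_quat(s['rotation']).as_matrix()@np.array([(u-s['cx'])/s['fx'],(v-s['cy'])/s['fy'],1.])
    c=R.from_quat(s['rotation']).as_matrix().T@(np.array(P)-np.array(s['position']))
```

View pics/scene0.png

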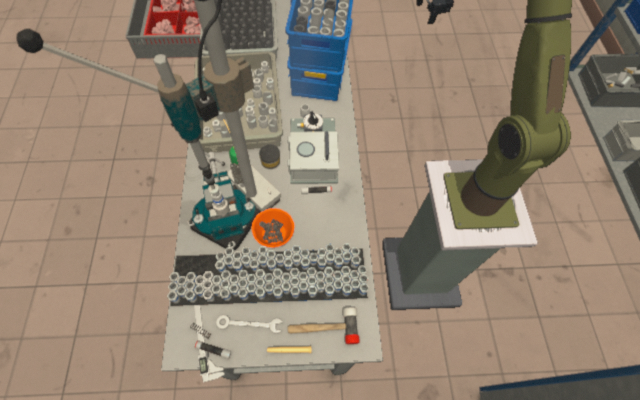

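View pics/side0.png

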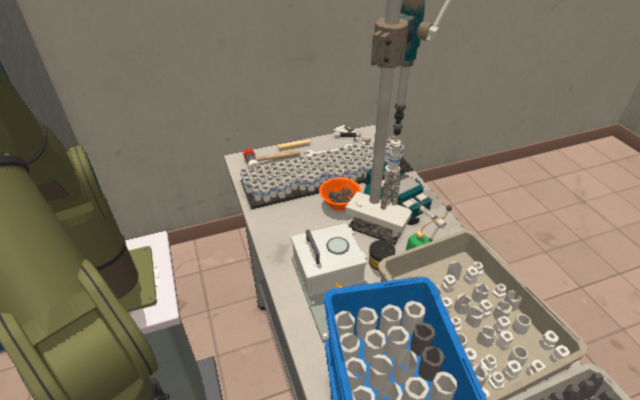

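Run:
```python
from h import *
a=cv2.imread('pics/scene0.png')[85:205,260:365]; b=cv2.imread('pics/side0.png')[220:330,280:400]
cv2.imwrite('pics/c1.png',np.hstack([cv2.resize(a,(420,480),interpolation=cv2.INTER_CUBIC),cv2.resize(b,(380,480),interpolation=cv2.INTER_CUBIC)]))
s=snap('scene')
for p in [(312,118,.09),(327,146,.129),(290,133,.094),(338,133,.094),(338,172,.094),(290,172,.094),(335,190,0),(316,190,.011),(320,95,.1)]: print(p,ray(s,*p).round(3))
```

```text
(312, 118, 0.09) [ 0.538 -0.285  0.09 ]
(327, 146, 0.129) [ 0.498 -0.141  0.129]
(290, 133, 0.094) [ 0.614 -0.222  0.094]
(338, 133, 0.094) [ 0.455 -0.217  0.094]
(338, 172, 0.094) [ 0.466 -0.066  0.094]
(290, 172, 0.094) [ 0.617 -0.071  0.094]
(335, 190, 0) [ 0.471 -0.053  0.   ]
(316, 190, 0.011) [ 0.534 -0.05   0.011]
(320, 95, 0.1) [ 0.506 -0.377  0.1  ]
```

View pics/c1.png

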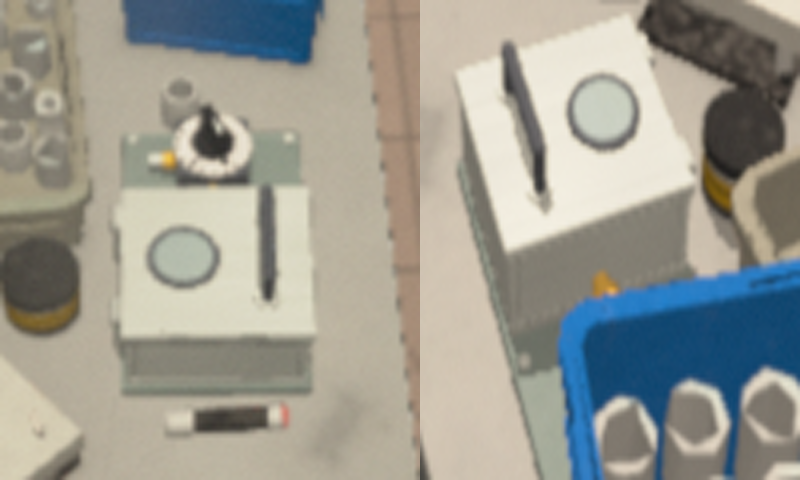

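Run:
```python
from h import *
s=snap('scene'); d=snap('side')
print('bin base',ray(s,291,95,0).round(3),ray(s,338,100,0).round(3))
for z in(.1,.15,.2,.25,.3):
    p=ray(d,327,293,z); print(z,p.round(3),np.round(proj(s,p),1), [np.round(proj(s,(x,-.36,z)),0).tolist() for x in(.45,.62)])
i=cv2.imread('pics/scene0.png'); hsv=cv2.cvtColor(i,cv2.COLOR_BGR2HSV)
m=cv2.inRange(hsv,(100,150,60),(125,255,255))[:,250:400]
ys,xs=np.nonzero(m); print([(y,xs[ys==y].min()+250,xs[ys==y].max()+250) for y in range(5,102,8) if (ys==y).any()])
# handle from both views
def tri(a,b):
    def rr(s,u,v):
        q=ray(s,u,v,0)-s['position']; return np.array(s['position']),q/np.linalg.norm(q)
    p,e=rr(s,*a);q,f=rr(d,*b); A=np.stack([e,-f],1); t=np.linalg.lstsq(A,q-p,rcond=None)[0]; return (p+e*t[0]).round(3),(q+f*t[1]).round(3)
# handle ends: crop1 (266,188)->, (268,297); side crop (510,48),(542,188)
print(tri((260+266/4,85+190/4),(280+(510-420)*120/380,220+48*110/480)),tri((260+268/4,85+294/4),(280+(541-420)*120/380,220+186*110/480)))
```

```text
bin base [ 0.608 -0.47   0.   ] [ 0.432 -0.44   0.   ]
0.1 [ 0.489 -0.288  0.1  ] [326.6 115. ] [[337.0, 98.0], [287.0, 100.0]]
0.15 [ 0.475 -0.323  0.15 ] [330.7  96.8] [[338.0, 88.0], [287.0, 89.0]]
0.2 [ 0.462 -0.358  0.2  ] [335.   77.8] [[339.0, 77.0], [286.0, 79.0]]
0.25 [ 0.449 -0.393  0.25 ] [339.5  58. ] [[340.0, 66.0], [286.0, 67.0]]
0.3 [ 0.435 -0.429  0.3  ] [344.2  37.4] [[341.0, 53.0], [285.0, 55.0]]
[(5, np.int64(292), np.int64(351)), (13, np.int64(290), np.int64(350)), (21, np.int64(289), np.int64(351)), (29, np.int64(286), np.int64(350)), (37, np.int64(316), np.int64(348)), (45, np.int64(302), np.int64(347)), (53, np.int64(314), np.int64(345)), (61, np.int64(289), np.int64(344)), (69, np.int64(295), np.int64(342)), (77, np.int64(327), np.int64(340)), (85, np.int64(315), np.int64(339)), (93, np.int64(313), np.int64(337))]
(array([ 0.501, -0.159,  0.176]), array([ 0.49 , -0.156,  0.175])) (array([ 0.494, -0.148,  0.047]), array([ 0.515, -0.154,  0.048]))
```

Call:
step_arm --steps '[[[2.8,-2.5,-1.2],[0,0,0]],[[2.8,-2.5,-1.2],[0,0,0]],[[2.8,-2.5,-1.2],[0,0,0]],[[2.8,-2.5,-1.2],[0,0,0]],[[2.8,-2.5,-1.2],[0,0,0]],[[2.8,-2.5,-1.2],[0,0,0]],[[2.8,-2.5,-1.2],[0,0,0]],[[2.8,-2.5,-1.2],[0,0,0]],[[2.8,-2.5,-1.2],[0,0,0]],[[2.8,-2.5,-1.2],[0,0,0]],[[2.5,0,0],[0,0,0]],[[2.5,0,0],[0,0,0]]]' --claw 0

```text
clock: 1.75
tool_pos: [0.406, -0.2915, 0.3781]
eef_rot: [0.994, 0.112, 0.0, 0.0]
contact_force: [0.8, -1.1, 0.6]
opening: 0.5
finger_force: 0.0
```

Call:
step_arm --steps '[[[2.5,0,0],[0,0,0]],[[2.5,0,0],[0,0,0]],[[0,0,0],[0,0,-10]],[[0,0,0],[0,0,-10]],[[0,0,0],[0,0,-10]],[[0,0,0],[0,0,-10]],[[0,0,0],[0,0,-10]],[[0,0,0],[0,0,-10]],[[0,0,0],[0,0,-10]],[[0,0,0],[0,0,-10]],[[0,0,0],[0,0,-10]],[[0,0,0],[0,0,-10]]]'

```text
clock: 3.25
tool_pos: [0.4538, -0.2809, 0.3776]
eef_rot: [0.55, 0.835, -0.0, -0.0]
contact_force: [-0.3, -0.4, -0.6]
opening: 0.5
finger_force: 0.0
```

Run:
```python
from h import *
s=snap('wrist','w0.png'); print(s['position'],R.from_quat(s['rotation']).as_matrix().round(2).tolist(),s['fx'])
st=sensors.get_state(); print(st['q'],st['tool_pos'],R.from_quat(st['eef_rot']).as_matrix().round(3).tolist(),st['clock'],st['contact_force'],st['opening'])
print(proj(s,(.538,-.287,.091)),proj(s,(.498,-.141,.129)))
```

```text
[ 0.42822034 -0.21832375  0.50615875] [[0.92, 0.38, 0.1], [0.39, -0.89, -0.24], [-0.0, 0.26, -0.96]] 290.9439972039225
[ 0.91411141  0.50130488 -0.72193515  1.64994835  0.3592014   1.12807081
  0.50670263] [ 0.45374957 -0.28105074  0.37749493] [[-0.398, 0.917, -0.001], [0.917, 0.398, 0.0], [0.0, -0.0, -1.0]] 3.3 [-0.04911615  0.36704761 -0.10317467] 0.5009630154504229
(np.float64(373.00042117331054), np.float64(197.29566729967826)) (np.float64(401.0853334640514), np.float64(85.16326733015427))
```

View pics/w0.png

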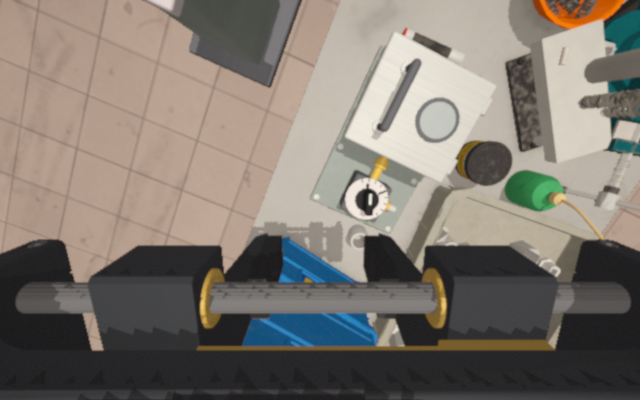

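Run:
```python
from h import *
i=cv2.imread('pics/w0.png'); cv2.imwrite('pics/c2.png',cv2.resize(i[165:235,330:410],(800,600)[:2] if 0 else (680,595),interpolation=cv2.INTER_CUBIC))
s=snap('wrist')
h=[ray(s,415,64,.129),ray(s,380,128,.129)]; print('handle',[x.round(4) for x in h],np.mean(h,0).round(4), np.degrees(np.arctan2(*(h[0]-h[1])[:2])))
g=cv2.cvtColor(i,cv2.COLOR_BGR2GRAY)
m=(i.min(2)>175).astype(np.uint8); m[:150]=0;m[230:]=0;m[:,:325]=0;m[:,410:]=0
cs=cv2.findContours(m,cv2.RETR_EXTERNAL,cv2.CHAIN_APPROX_NONE)[0]; c=max(cs,key=cv2.contourArea)
print(cv2.fitEllipse(cv2.convexHull(c)),cv2.boundingRect(c)); e=cv2.fitEllipse(cv2.convexHull(c))[0]; print('dial',ray(s,*e,.057))
for n,p in dict(lidcs=[(402,31),(496,87),(452,180),(347,137)]).items():
    for q in p: print(n,ray(s,*q,.094).round(3))
print('sleeve',ray(s,357,235,.041).round(3),'tin',ray(s,487,160,.055))
```

```text
handle [array([ 0.5014, -0.1134,  0.129 ]), array([ 0.4962, -0.1962,  0.129 ])] [ 0.4988 -0.1548  0.129 ] 3.5923462923703955
((366.2641296386719, 198.48641967773438), (40.8149528503418, 42.9321403503418), 69.45586395263672) (345, 178, 44, 42)
dial [ 0.53788477 -0.29827244  0.057     ]
lidcs [ 0.475 -0.076  0.094]
lidcs [ 0.62  -0.086  0.094]
lidcs [ 0.63  -0.218  0.094]
lidcs [ 0.466 -0.223  0.094]
sleeve [ 0.555 -0.366  0.041] tin [ 0.68268142 -0.16870035  0.055     ]
```

View pics/c2.png

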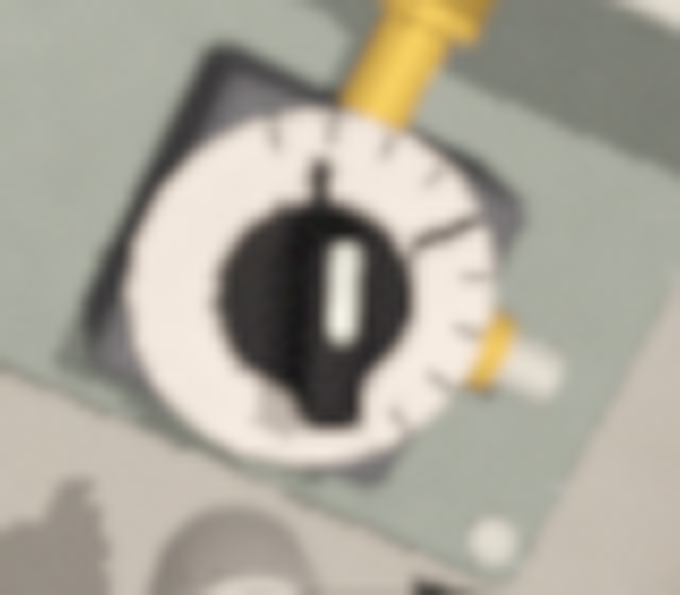

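Run:
```python
from h import *
s=snap('wrist')
f=lambda u,v,z: ray(s,330+(u+.5)/8.5-.5,165+(v+.5)/8.5-.5,z)
c=ray(s,366.26,198.49,.057)
ang=lambda p:np.degrees(np.arctan2(*(p-c)[1::-1]))
for n,u,v,z in[('tip',320,165,.060),('mark',446,231,.057),('markin',415,243,.057),('markout',478,218,.057),('m0',274,135,.057),('m8',399,416,.057),('whiteA',343,240,.091),('whiteB',342,345,.091)]:
    p=f(u,v,z); print(n,p.round(4),ang(p).round(1),np.linalg.norm((p-c)[:2]).round(4))
a,b=f(343,240,.091),f(342,345,.091); print('bar dir',np.degrees(np.arctan2(*(a-b)[1::-1])))
```

```text
tip [ 0.5285 -0.2766  0.06  ] 112.7 0.0242
mark [ 0.5561 -0.2792  0.057 ] 47.2 0.0269
markin [ 0.5518 -0.2835  0.057 ] 47.8 0.0208
markout [ 0.5605 -0.2746  0.057 ] 47.0 0.0333
m0 [ 0.5189 -0.2752  0.057 ] 128.5 0.0304
m8 [ 0.5638 -0.3152  0.057 ] -32.1 0.0306
whiteA [ 0.5308 -0.2829  0.091 ] 113.7 0.0175
whiteB [ 0.5387 -0.3     0.091 ] -50.6 0.0014
bar dir 114.85249931982206
```

Call:
step_arm --steps '[[[-1.2,1.75,3.5],[0,0,0]],[[-1.2,1.75,3.5],[0,0,0]],[[-1.2,1.75,3.5],[0,0,0]],[[-1.2,1.75,3.5],[0,0,0]],[[0,0,0],[0,0,0]],[[0,0,0],[0,0,0]]]'

```text
clock: 4.15
tool_pos: [0.5372, -0.2978, 0.2387]
eef_rot: [0.553, 0.833, -0.0, 0.0]
contact_force: [-0.4, 0.1, 0.4]
opening: 0.504
finger_force: 0.0
```

Run:
```python
from h import *
s=snap('wrist','w1.png'); st=sensors.get_state(); print(st['tool_pos'],proj(s,(.538,-.298,.057)))
```

```text
[ 0.53728769 -0.29796801  0.23921047] (np.float64(322.35999539534123), np.float64(187.0538735305977))
```

View pics/w1.png

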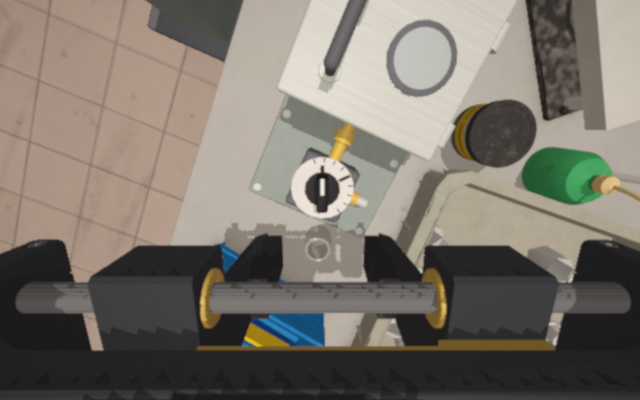

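Call:
step_arm --steps '[[[0,0,3],[0,0,0]],[[0,0,3],[0,0,0]],[[0,0,3],[0,0,0]],[[0,0,3],[0,0,0]],[[0,0,2],[0,0,0]],[[0,0,1.1],[0,0,0]],[[0,0,0],[0,0,0]]]'

```text
clock: 5.08
tool_pos: [0.5372, -0.298, 0.0869]
eef_rot: [0.553, 0.833, -0.0, 0.0]
contact_force: [0.2, -0.3, 0.4]
opening: 0.503
finger_force: 0.0
```

Call:
step_arm --steps '[[[0,0,0],[0,0,0]],[[0,0,0],[0,0,0]],[[0,0,0],[0,0,0]],[[0,0,0],[0,0,0]],[[0,0,0],[0,0,0]],[[0,0,0],[0,0,0]]]' --claw -1 --grip_force 30

```text
clock: 5.82
tool_pos: [0.5366, -0.2983, 0.0871]
eef_rot: [0.553, 0.833, -0.001, -0.0]
contact_force: [-4.1, 0.9, 6.3]
opening: 0.134
finger_force: 30.0
```

Call:
step_arm --steps '[[[0,0,0],[0,0,6]],[[0,0,0],[0,0,6]],[[0,0,0],[0,0,6]],[[0,0,0],[0,0,6]],[[0,0,0],[0,0,6]],[[0,0,0],[0,0,6]],[[0,0,0],[0,0,6]],[[0,0,0],[0,0,6]],[[0,0,0],[0,0,6]],[[0,0,0],[0,0,6]],[[0,0,0],[0,0,5]],[[0,0,0],[0,0,0]]]'

```text
clock: 7.32
tool_pos: [0.5381, -0.2986, 0.0871]
eef_rot: [0.914, 0.406, 0.001, 0.001]
contact_force: [1.0, -2.2, 3.1]
opening: 0.129
finger_force: 30.0
```

Run:
```python
from h import *
s=snap('wrist','w2.png'); st=sensors.get_state(); M=R.from_quat(st['eef_rot']).as_matrix(); print(st['tool_pos'],np.degrees(np.arctan2(M[1,0],M[0,0])),st['contact_force'],st['moment'],st['q'])
u,v=proj(s,(.538,-.298,.057)); print(u,v); u,v=int(u),int(v)
i=s['img'][:,:,::-1]; c=i[max(0,v-60):v+60,u-75:u+75]; cv2.imwrite('pics/c3.png',cv2.resize(c,None,fx=5,fy=5,interpolation=cv2.INTER_CUBIC)); print(c.shape)
```

```text
[ 0.5380673  -0.29859366  0.08710349] 47.95339272873632 [ 0.93395983 -2.5306682   2.17894918] [-0.50815515 -0.04906705 -0.06613301] [ 0.54476353  0.9098967  -0.20355374  1.71528773  0.31327353  0.54600811
 -0.58480946]
321.22043661247613 242.49620327480343
(120, 150, 3)
```

View pics/c3.png

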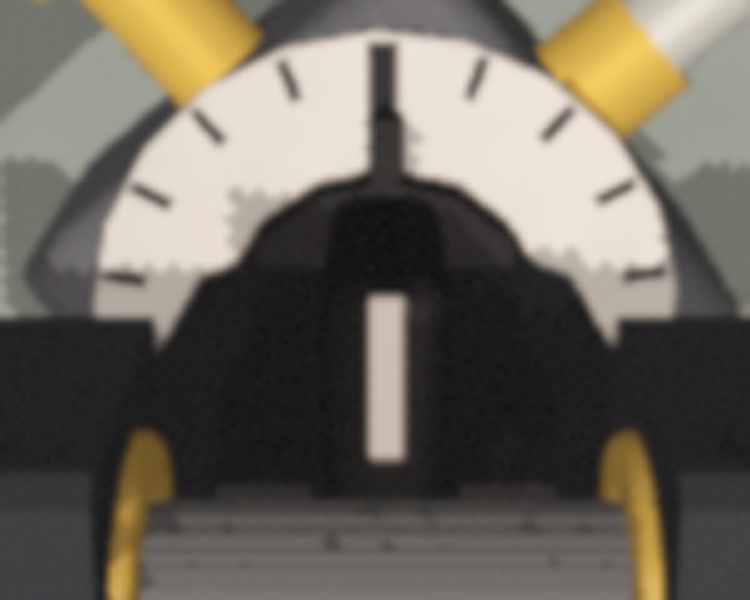

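Call:
step_arm --steps '[[[0,0,0],[0,0,0]],[[0,0,0],[0,0,0]],[[0,0,0],[0,0,0]],[[0,0,0],[0,0,0]],[[0,0,-3],[0,0,0]],[[0,0,-4],[0,0,0]],[[0,0,-4],[0,0,0]],[[0,0,-4],[0,0,0]]]' --claw 0

```text
clock: 8.38
tool_pos: [0.5369, -0.2978, 0.238]
eef_rot: [0.914, 0.406, -0.0, -0.0]
contact_force: [0.1, 0.3, 0.4]
opening: 0.499
finger_force: 0.0
```

Call:
step_arm --steps '[[[0,0,0],[0,0,-10]],[[0,0,0],[0,0,-10]],[[0,0,0],[0,0,-10]],[[0,0,0],[0,0,-9.5]],[[3,-1.1,0],[0,0,0]],[[3,-1.1,0],[0,0,0]],[[3,-1.1,0],[0,0,0]],[[3,-1.1,0],[0,0,0]],[[0,0,0],[0,0,0]],[[0,0,0],[0,0,0]]]'

```text
clock: 9.62
tool_pos: [0.4989, -0.1769, 0.2368]
eef_rot: [0.723, 0.691, -0.0, 0.0]
contact_force: [-0.4, -0.3, 0.6]
opening: 0.502
finger_force: 0.0
```

Run:
```python
from h import *
s=snap('wrist','w3.png'); st=sensors.get_state(); M=R.from_quat(st['eef_rot']).as_matrix(); print(st['tool_pos'],np.degrees(np.arctan2(M[1,0],M[0,0])),st['contact_force'],st['opening'],st['clock'])
print(proj(s,(.50,-.154,.129)))
```

```text
[ 0.49897018 -0.1772443   0.23670453] 87.29229556207297 [-1.07633913 -0.55733429  0.05823576] 0.5015370209869466 9.675
(np.float64(321.6653598977034), np.float64(179.03309978032829))
```

View pics/w3.png

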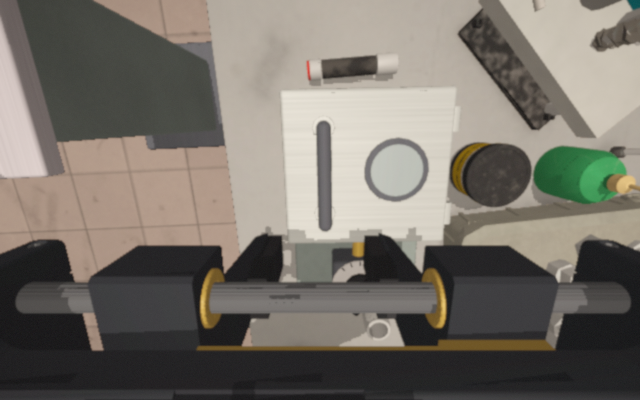

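Run:
```python
from h import *
s=snap('wrist'); st=sensors.get_state(); M=R.from_quat(st['eef_rot']).as_matrix()
i=cv2.imread('pics/w3.png'); m=(i.max(2)<110).astype(np.uint8); m[:,:310]=0; m[:,338:]=0; m[:115]=0; m[235:]=0
c=max(cv2.findContours(m,0,1)[0],key=cv2.contourArea); b=cv2.minAreaRect(c); print(b)
vx,vy,_,_=cv2.fitLine(c,cv2.DIST_L2,0,.01,.01).ravel(); t=b[0]; L=max(b[1])/2
a,e=ray(s,t[0]+vx*L,t[1]+vy*L,.129),ray(s,t[0]-vx*L,t[1]-vy*L,.129); p=(a+e)/2
d=e-a if (e-a)[1]>0 else a-e
print(p,np.linalg.norm(d),np.degrees(np.arctan2(d[1],d[0])),M.T@(p-st['tool_pos'])*100)
```

```text
((324.273681640625, 175.49349975585938), (107.11249542236328, 12.615471839904785), 88.63607025146484)
[ 0.50226846 -0.15370471  0.129     ] 0.08923239966640811 88.45276023770327 [ 2.38435131  0.2148624  10.761859  ]
```

Call:
step_arm --steps '[[[1.2,0.1,2],[0,0,-1]],[[1.15,0.1,2.5],[0,0,0]],[[0,0,2.5],[0,0,0]],[[0,0,2],[0,0,0]],[[0,0,1.75],[0,0,0]],[[0,0,0],[0,0,0]]]'

```text
clock: 10.48
tool_pos: [0.5011, -0.1534, 0.1281]
eef_rot: [0.717, 0.697, -0.001, -0.001]
contact_force: [0.2, 0.7, -0.3]
opening: 0.502
finger_force: 0.0
```

Call:
step_arm --steps '[[[0,0,0],[0,0,0]],[[0,0,0],[0,0,0]],[[0,0,0],[0,0,0]],[[0,0,0],[0,0,0]],[[0,0,0],[0,0,0]],[[0,0,0],[0,0,0]]]' --claw -1 --grip_force 50

```text
clock: 11.22
tool_pos: [0.5012, -0.1527, 0.1297]
eef_rot: [0.717, 0.697, -0.0, 0.0]
contact_force: [-2.3, 0.3, 6.2]
opening: 0.111
finger_force: 49.1
```

Call:
step_arm --steps '[[[0,0.047,-0.115],[0.573,0,0]],[[0,0.047,-0.115],[0.573,0,0]],[[0,0.047,-0.115],[0.573,0,0]],[[0,0,0],[0,0,0]]]'

```text
clock: 11.72
tool_pos: [0.5023, -0.1528, 0.1322]
eef_rot: [0.717, 0.697, -0.011, -0.012]
contact_force: [-0.9, -1.2, -8.4]
opening: 0.115
finger_force: 50.4
```

Call:
step_arm --steps '[[[0,0.047,-0.115],[0.573,0,0]],[[0,0,0],[0,0,0]],[[0,0.047,-0.115],[0.573,0,0]],[[0,0,0],[0,0,0]]]'

```text
clock: 12.22
tool_pos: [0.5037, -0.1528, 0.1352]
eef_rot: [0.717, 0.697, -0.018, -0.018]
contact_force: [-5.0, 0.6, -1.5]
opening: 0.113
finger_force: 49.8
```

Call:
step_arm --steps '[[[0,0.047,-0.115],[0.573,0,0]],[[0,0.047,-0.115],[0.573,0,0]],[[0,0.047,-0.115],[0.573,0,0]],[[0,0.047,-0.115],[0.573,0,0]],[[0,0.047,-0.115],[0.573,0,0]],[[0,0.047,-0.115],[0.573,0,0]],[[0,0.047,-0.115],[0.573,0,0]],[[0,0.047,-0.115],[0.573,0,0]],[[0,0.047,-0.115],[0.573,0,0]],[[0,0.047,-0.115],[0.573,0,0]],[[0,0.047,-0.115],[0.573,0,0]],[[0,0,0],[0,0,0]]]'

```text
clock: 13.72
tool_pos: [0.51, -0.153, 0.147]
eef_rot: [0.715, 0.695, -0.056, -0.058]
contact_force: [-5.8, -0.6, -1.5]
opening: 0.112
finger_force: 49.8
```

Run:
```python
from h import *
s=snap('side','s1.png'); w=snap('wrist','w4.png'); c=snap('scene','sc1.png'); st=sensors.get_state(); print(st['tool_pos'],st['contact_force'],st['opening'],st['clock'],R.from_quat(st['eef_rot']).as_matrix().round(3).tolist())
a=cv2.resize(s['img'][210:330,270:400],(390,360),interpolation=cv2.INTER_CUBIC); b=cv2.resize(w['img'][0:250,150:500],(400,286)); b=np.vstack([b,np.zeros((74,400,3),np.uint8)])
cv2.imwrite('pics/c4.png',np.hstack([a,b])[:,:,::-1])
```

```text
[ 0.51003158 -0.15293479  0.14700993] [-4.88636079 -0.65477804 -1.32372254] 0.11058359702747482 13.875 [[0.028, 0.987, -0.161], [1.0, -0.028, 0.004], [-0.0, -0.161, -0.987]]
```

View pics/c4.png

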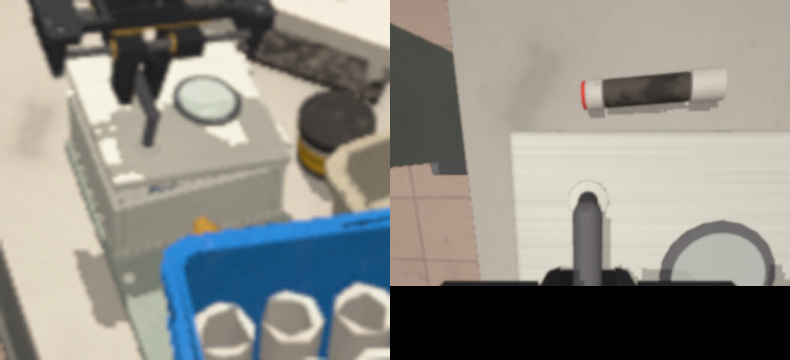

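Run:
```python
from h import *
w=snap('wrist'); s=snap('side'); yaw=np.radians(-2)
ux=np.array([np.cos(yaw),np.sin(yaw),0]); uy=np.array([-ux[1],ux[0],0]); hd=np.array([.5017,-.1535,0])
hinge=hd+.115*ux+[0,0,.082]
for th in(0,.1,.13,.16,.19):
    def P(a,h,y): # a behind hinge, h above
        c,n=np.cos(th),np.sin(th); return hinge-ux*(a*c-h*n)+uy*y+np.array([0,0,a*n+h*c])
    print(th,'wrist front+y top',np.round(proj(w,P(.153,.012,.07)),1),'handle +y end',np.round(proj(w,P(.115,.047,.04)),1),'legbase',np.round(proj(w,P(.115,.012,.04)),1),'side front-y top',np.round(proj(s,P(.153,.012,-.07)),1),'low',np.round(proj(s,P(.153,0,-.07)),1))
g=w['img'].min(2).astype(int)
print('edge col', [int(np.argmax(np.diff(g[r_,230:300])))+230 for r_ in(130,140,150,160)],'edge row',[int(np.argmax(np.diff(g[90:140,c])))+90 for c in(270,285,300)])
gs=s['img'].min(2).astype(int); print(gs[258:290,307].tolist())
```

```text
0 wrist front+y top [262.8 119.9] handle +y end [311.7 180.2] legbase [322.7 169.7] side front-y top [306.5 276.5] low [306.6 279.7]
0.1 wrist front+y top [256.6 119.7] handle +y end [317.9 185.1] legbase [322.5 172.8] side front-y top [307.1 272.2] low [306.8 275.6]
0.13 wrist front+y top [255.1 119.6] handle +y end [320.5 186.7] legbase [322.8 173.8] side front-y top [307.4 270.9] low [306.9 274.3]
0.16 wrist front+y top [253.7 119.6] handle +y end [323.4 188.4] legbase [323.4 174.8] side front-y top [307.8 269.6] low [307.2 273. ]
0.19 wrist front+y top [252.5 119.5] handle +y end [326.7 190.1] legbase [324.1 175.9] side front-y top [308.2 268.2] low [307.4 271.7]
edge col [254, 255, 256, 256] edge row [114, 114, 114]
[228, 229, 231, 231, 231, 229, 197, 164, 157, 155, 153, 168, 165, 147, 144, 150, 156, 158, 156, 149, 139, 134, 123, 117, 118, 118, 117, 116, 115, 114, 113, 113]
```

Call:
step_arm --steps '[[[0,0.047,-0.115],[0.573,0,0]],[[0,0.047,-0.115],[0.573,0,0]],[[0,0.047,-0.115],[0.573,0,0]],[[0,0.047,-0.115],[0.573,0,0]],[[0,0,0],[0,0,0]],[[0,0,0],[0,0,0]]]'

```text
clock: 14.72
tool_pos: [0.5127, -0.153, 0.1513]
eef_rot: [0.713, 0.694, -0.07, -0.072]
contact_force: [-4.7, -0.7, -1.5]
opening: 0.114
finger_force: 49.8
```

Run:
```python
from h import *
s=snap('side'); c=snap('scene'); st=sensors.get_state(); p=st['tool_pos']; M=R.from_quat(st['eef_rot']).as_matrix()
print(p,st['contact_force'],st['opening'],st['finger_force'],st['clock'],'tilt',np.arcsin(-M[2,1]),'theta from z',np.arcsin((p[2]-.082)/.1242)-np.arctan2(.047,.115),np.abs(st['qd']).max())
a=cv2.resize(s['img'][210:330,270:400],(390,360),interpolation=cv2.INTER_CUBIC)
w=cv2.imread('pics/w3.png')[240:300,310:400][:,:,::-1]
b=cv2.resize(c['img'][100:145,285:345],(400,300),interpolation=cv2.INTER_CUBIC)
w=cv2.resize(w,(400,266),interpolation=cv2.INTER_CUBIC)
o=np.zeros((566,790,3),np.uint8); o[:360,:390]=a; o[:300,390:]=b; o[300:,390:]=w
cv2.imwrite('pics/c5.png',o[:,:,::-1])
```

```text
[ 0.51277063 -0.15300531  0.15125982] [-4.51381141 -0.6502648  -1.00255393] 0.11940194410593905 49.84553664922714 14.825 tilt 0.20152453855392355 theta from z 0.20356890695522256 0.0018316149698112865
```

View pics/c5.png

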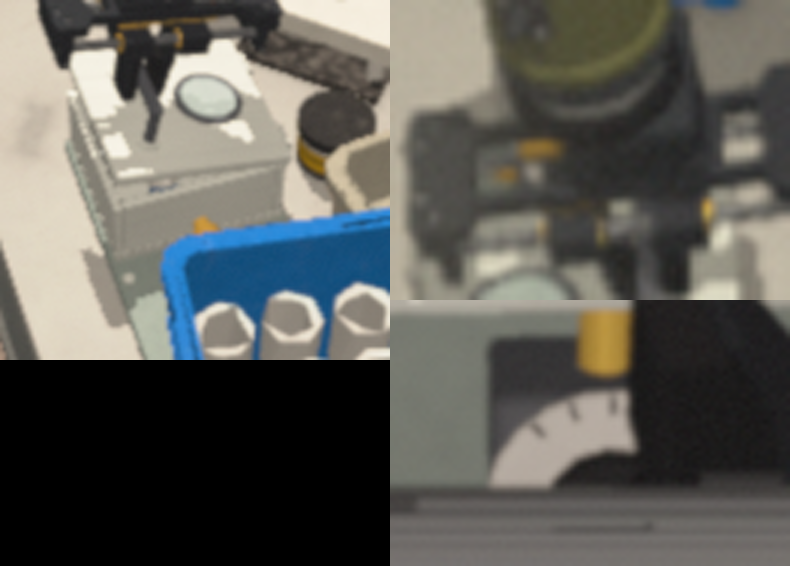

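```bash
python3 -c "
from h import *
print(finish_job())"
```

```text
the job is handed in; nothing more can be done
None
```

I turned the dial clockwise to the long mark, within about 1° in the camera view. I then pulled the lid off its seal and handed the job in still holding it at about 0.20 rad, which puts its front edge about 30 mm up. I couldn't see the dial again after releasing it, and nothing touched it after that.

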